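# Set the sprung length gauge for marking glued strips

### The job

Set up the length gauge so that a strip can be marked off: put the aluminium end-stop insert with the blue fence into the recess of the grey block and press down on it firmly until it is flush. Then pull the sprung rod out by its red handle until its brass pointer is level with the yellow mark clip, and finish while still holding it there with the gripper, because the spring draws it back if you let go. Leave the glue bottle, the offcut and the clamp where they are.

Things in the scene. Friction and masses are not known exactly. Their poses are not given: they have to be found in the camera images.
- gauge: length gauge fixed to the bench: board 410 x 110 x 28 mm, a grey block (x -210 to -110 mm), then brown wood (to +200). Origin: centre of its underside, on the bench. Its x runs along the rod, from recess to handle, the way the rod is pulled; z up. Aluminium tube, 24 mm thick, along x -70 to +45 at y = 0, top 58 mm above the bench. Scale strip at y = +46, top 34 mm up
- recess (a point): centre of the floor of the recess in the grey block, at x = -160 mm in the gauge's frame, 10 mm above the bench. The recess is open on top, 18 mm deep, 53 mm along the gauge's x, 39 mm along its y: 1.5 mm clearance all round the insert's base
- insert: loose end stop, about 0.15 kg, upright at the start: aluminium base 50 (its x) x 36 (y) x 18 mm high, with a centred blue upright fence on it, 12 (x) x 36 (y) x 30 mm tall. Origin: centre of its underside. Grip the fence across its 12 mm. Fits the recess either way round, its x along the gauge's x; flush, base and block tops are level. Bed it with a downward push of about 10 N
- rod: steel rod sliding out of the tube along the gauge's x only, with a dark block 26 x 22 x 20 mm, red handle and brass pointer at its end. Origin: rod axis below the handle, 46 mm above the bench; axes as the gauge's. Drawn in, it is at x = 65 mm in the gauge's frame; comes out up to 115 mm. The spring pulls back with 3.2 N drawn in, 0.8 N more per 10 mm, and returns it if let go
- rod_handle (a point): middle of the gripping part of the red handle, 42 mm above the rod's axis (88 mm above the bench). The handle is an upright round grip 22 mm thick, free from 56 to 115 mm above the bench; take it from above
- rod_pointer (a point): end of the brass pointer, 33 mm from the rod's axis along the gauge's y, at the same x as the handle. The pointer is 4 mm thick
- mark_clip: yellow clip fixed on the scale strip, marking the length wanted: 5 (gauge's x) x 22 x 16 mm high, top 50 mm above the bench. Origin: centre of its underside; axes as the gauge's. The pointer passes beside it; level means both have the same x in the gauge's frame. It stands 45 to 95 mm beyond the drawn-in pointer
- glue: white glue bottle, 56 mm across, 160 mm high, standing. Origin at the centre of its underside. Leave alone
- offcut: pale wood offcut, 45 x 200 x 22 mm, lying. Origin at the centre of its underside. Leave alone
- clamp: steel bar clamp with red grip, lying flat, bar 220 mm along its y, jaws reaching 85 mm to its -x, 20 mm high. Origin on the bench under the middle of the bar. Leave alone
There are look-alikes about, which are no part of the job. Of the things that look like the insert, take the one that is farthest from the robot's base at the start.

How it is judged:
By the outcome, as a careful person would: the job done as asked, in the order asked, and still so for the second after the job is handed in, while the arm keeps its last pose, push and grip.
It also fails if it takes over 64 s, if anything falls off the work surface, if the arm or the gripper's body presses on something with over 40 N, if the wrist force passes 120 N, or if a joint passes its speed limit or range.

### The arm

A 7-joint arm with a two-finger parallel gripper is mounted at the origin on the work surface. World frame = base frame: x ahead of the robot, y to its left, z up, the work surface at z = 0. Lengths are in m, angles in rad, forces in N, time in s.
With the tool pointing down it reaches from about 0.425 to 0.825 m from the base axis. Payload 3.6 kg.
Tool frame: the origin (TCP) lies on the centre line of the jaws, within the pads' length; the fingertips stand 14 mm ahead of it and the grasp point (between the pads) lies 5 mm behind it; z points along the fingers, y is the line along which they close (so a half turn about z gives the same grasp; the last joint's range is limited). The gripper opens to 85 mm and grips with 20 to 120 N. Pads are 22 mm wide; open, the fingers measure 114 mm over their backs; the gripper's body (76 mm by 85 mm) begins 54 mm behind the grasp point. The pads swing forward as they close: fully open they stand 13 mm farther back than shut.
Start: joints at [-1.361, 0.615, -0.013, 1.423, 0.008, 1.103, -0.04], TCP at [0.152, 0.632, 0.245] pointing down, gripper open.
Joint ranges: [-3.12, 3.12], [-0.3, 2.06], [-1.34, 1.32], [0.26, 2.42], [-1.36, 4.5], [0.01, 1.98], [-2.84, 2.84]. Speed limits (rad/s): [2.79, 2.79, 3.14, 3.14, 3.14, 3.14, 3.14].

### API

Orientations are given as a rotation vector (axis times angle).
In Python, from cell import robot gives the robot as it stands. The module is installed in compiled form; this text tells all that it offers.
- The arm moves only by the shell command python3 -m inch 'ROWS' [OPENING] [FORCE]. ROWS is a JSON list of rows, 1 to 5 of them, each of 4 numbers: dx, dy, dz in m, then a turn about the tool's z in rad; each row is the pose to reach, as a shift and turn from the pose commanded when the command began, along the tool's axes at that moment; what a row does not reach only later rows make up. A row lasts 1/10 s, in which the tool goes at most 0.05 m and 0.15 rad, less where a joint would pass 70% of its speed; a pose out of reach is approached as far as the arm can. OPENING is the finger opening in m, set as the command begins (- or left out keeps the last). The fingers move at their own pace and stop on an object; FORCE is the grip in N (left out, the last holds). Time passes only in rows, so rows that do not move let the fingers close. It prints the time, the measured TCP pose, the force, the opening and the grip force at its end.
- robot.state(): the state, without advancing time (a new reading comes with each control period).
- robot.capture(name): name is "scene" or "side" or "wrist"; returns the picture (400x640x3 uint8, blue, green, red); there is no depth.
- robot.camera_model(name): a dict with "intrinsics" (3x3 intrinsics, pixels), "T" (4x4, takes a point from camera to world coordinates); the wrist camera has in their place "tool_from_camera" (4x4, takes a point from camera to tool coordinates, whose origin is the TCP and whose axes are the flange's). Camera axes: x right, y down, z forward; pixel columns grow to the right and rows downward; lengths in m; the calibration is good to about 2 mm. The wrist camera is an equidistant fisheye: a pixel r from the principal point sees the ray r / f radians off the axis. A picture is of the moment at which its call begins: read the wrist's pose just before it. camera_model takes no time and is no camera call.
- robot.sign_off(): hands the job in; it is judged then, once.
Trained networks look in the newest picture that a camera, given by its name, has taken for a name from the list of things; names that differ only in an ending like _2 or _b are one class to them, and where a whole thing is asked for, a point or a joint stands for the part that bears it (a point fixed in the world has none). Each returns a list of dicts, best first, with "conf" (0 to 1); they miss things now and then, are a little off and sometimes report something else, mostly with a low value. They report only what shows in the picture. A call takes as long as a camera call. They do not tell look-alikes from the thing itself.
- robot.silhouettes(camera, target): "region" (400x640 bool, what is visible of it) and "rect" ([left, top, right, bottom] in pixels, round what is visible of it).
The state is a dict: "time_s": time; "joints": joint angles; "qvel": joint speeds; "joint_torque": joint torques, N m; "tcp_pos": TCP position; "tool_rot": TCP orientation; "contact_force": force on the tool from outside, world axes, zero at the start; "torque": the same for the moment, N m; "width": finger opening in m; "finger_force": force on a finger pad.
Only numpy, scipy, OpenCV 4.12 (cv2) and the standard library are available. Lean on these libraries where they do the work, as an engineer would, in place of code of your own. Each camera call takes 0.05 s, during which the arm holds its last target. There are 200 camera calls.

## Working session

There is one attempt and no reset: what is moved stays moved. The work goes in short steps, Python scripts to look and compute and a shell command to move; the robot and the scene stay as the last step left them, time stands still between calls to the robot, and variables do not carry over. Pictures are saved under pics/ and viewed, at most 10 in all, crops included, and the job is handed in when it is done.

```bash
mkdir -p pics; cat > h.py <<'E'
import numpy as np, cv2
from cell import robot
from scipy.spatial.transform import Rotation as R
def ray(cam,uv,st=None):
    m=robot.camera_model(cam);K=np.array(m["intrinsics"]);u,v=uv
    a=np.array([(u-K[0,2])/K[0,0],(v-K[1,2])/K[1,1]])
    if cam=="wrist":
        th=np.hypot(*a);d=np.array([*(a/max(th,1e-9)*np.sin(th)),np.cos(th)])
        T=np.eye(4);T[:3,:3]=R.from_rotvec(st["tool_rot"]).as_matrix();T[:3,3]=st["tcp_pos"]
        T=T@np.array(m["tool_from_camera"])
    else:
        d=np.array([a[0],a[1],1]);T=np.array(m["T"])
    return T[:3,3],T[:3,:3]@d
def at(cam,uv,z,st=None):
    o,d=ray(cam,uv,st);return o+d*(z-o[2])/d[2]
def proj(cam,P,st=None):
    m=robot.camera_model(cam);K=np.array(m["intrinsics"])
    if cam=="wrist":
        T=np.eye(4);T[:3,:3]=R.from_rotvec(st["tool_rot"]).as_matrix();T[:3,3]=st["tcp_pos"]
        T=T@np.array(m["tool_from_camera"])
    else: T=np.array(m["T"])
    p=(np.linalg.inv(T)@np.append(P,1))[:3]
    if cam=="wrist":
        r=np.hypot(p[0],p[1]);th=np.arctan2(r,p[2]);a=p[:2]/max(r,1e-9)*th
    else: a=p[:2]/p[2]
    return a*[K[0,0],K[1,1]]+K[:2,2]
E
python3 - <<'E'
from h import *
np.set_printoptions(precision=3,suppress=True)
s=robot.state();print(s["tcp_pos"],R.from_rotvec(s["tool_rot"]).as_matrix())
for c in ["scene","side","wrist"]:
    st=robot.state();im=robot.capture(c);cv2.imwrite(f"pics/{c}0.png",im);np.save(f"{c}0.npy",st["tcp_pos"])
    print(c,{k:np.array(v).tolist() for k,v in robot.camera_model(c).items()})
    for t in ["insert","gauge","rod_handle","mark_clip","glue","clamp","offcut"]:
        print(t,[(round(d["conf"],2),list(map(int,d["rect"]))) for d in robot.silhouettes(c,t)])
a=cv2.imread("pics/scene0.png");b=cv2.imread("pics/side0.png")
E
```

```text
[0.152 0.631 0.244] [[-0.972  0.234 -0.001]
 [ 0.234  0.972 -0.003]
 [-0.    -0.003 -1.   ]]
scene {'intrinsics': [[418.3877565405186, 0.0, 316.5709391103553], [0.0, 418.3877565405186, 200.0975046542002], [0.0, 0.0, 1.0]], 'T': [[-0.8727859925401239, 0.37189436097545403, -0.316131611042631, 1.021200933786348], [0.4879880081961401, 0.6788968541148747, -0.5486043796122031, 0.7690972845854532], [0.01059788103889364, -0.633082653172226, -0.7740116531228067, 1.1909780985367606], [0.0, 0.0, 0.0, 1.0]]}
insert [(0.64, [386, 244, 403, 263]), (0.6, [395, 273, 414, 288]), (0.58, [432, 274, 450, 286]), (0.57, [373, 281, 392, 300])]
gauge [(0.73, [300, 170, 364, 271])]
rod_handle [(0.46, [319, 180, 329, 196])]
mark_clip []
glue [(0.82, [286, 113, 297, 147])]
clamp [(0.59, [219, 190, 268, 243]), (0.36, [373, 282, 392, 301])]
offcut [(0.94, [272, 257, 306, 317])]
side {'intrinsics': [[402.3022032187317, 0.0, 316.00659348822535], [0.0, 402.3022032187317, 196.72653648090943], [0.0, 0.0, 1.0]], 'T': [[0.9903793163110644, -0.0934273722864253, 0.10207906705531071, 0.43716275471814897], [-0.138335654126
[... 405 characters left out ...]
clamp [(0.58, [378, 205, 428, 269]), (0.43, [299, 196, 316, 224])]
offcut [(0.59, [359, 154, 376, 194])]
wrist {'intrinsics': [[309.70691628693146, 0.0, 317.4319060756], [0.0, 309.70691628693146, 192.21263712403376], [0.0, 0.0, 1.0]], 'tool_from_camera': [[0.00020813901146104048, -0.9571466884370707, -0.2896034763121792, 0.07413975988677958], [0.9999995583909018, -6.619008789059545e-05, 0.0009374629974547815, -0.000703753227838888], [-0.0009164584830966584, -0.289603543543271, 0.9571462519756462, -0.12881386544085954], [0.0, 0.0, 0.0, 1.0]]}
insert [(0.82, [150, 345, 170, 372])]
gauge [(0.88, [37, 345, 174, 400])]
rod_handle []
mark_clip []
glue [(0.81, [3, 348, 24, 380])]
clamp []
offcut []
```

View pics/scene0.png

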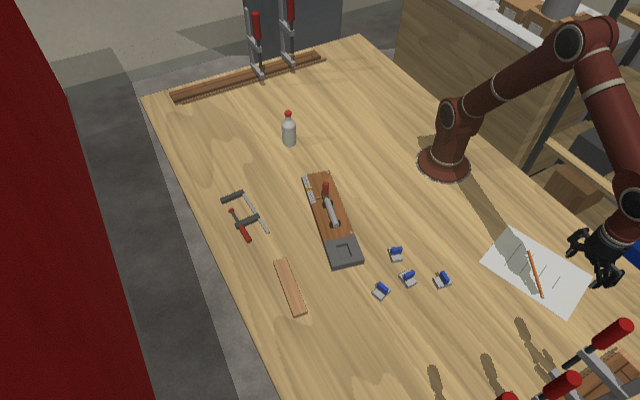

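View pics/side0.png

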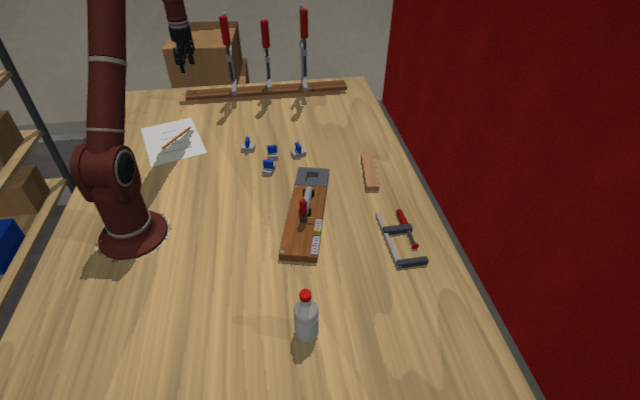

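Scene picture: four blue-fenced pieces at (395,254), (407,279), (442,280) and (381,291). The gauge lies from (320,180) to (345,255), with its grey block at the bottom and the handle at (325,190). Next I'll measure their distances from the base and crop in on them.

```bash
python3 - <<'E'
from h import *
np.set_printoptions(precision=3,suppress=True)
for c in ["scene","side"]:
    robot.capture(c)
    for d in robot.silhouettes(c,"insert"):
        v,u=np.nonzero(d["region"]);p=at(c,(u.mean(),v.mean()),0.02);print(c,round(d["conf"],2),(int(u.mean()),int(v.mean())),p,np.hypot(*p[:2]))
print("side blobs",[ (q,at("side",q,.02), np.hypot(*at("side",q,.02)[:2])) for q in [(247,146),(272,152),(298,151),(268,167)]])
for q in [(308,177),(337,170),(330,270),(364,262)]: print(q,at("scene",q,.028))
print("grip",at("scene",(324,189),.085),at("side",(304,207),.085))
a=cv2.imread("pics/scene0.png")[235:310,360:460];b=cv2.imread("pics/side0.png")[130:205,230:330]
a=cv2.resize(a,None,fx=4,fy=4,interpolation=2);b=cv2.resize(b,None,fx=4,fy=4,interpolation=2)
g=cv2.resize(cv2.imread("pics/scene0.png")[165:275,290:375],None,fx=4.6,fy=4.6,interpolation=2)[:500,:390]
h=cv2.resize(cv2.imread("pics/side0.png")[160:270,270:340],None,fx=5,fy=5,interpolation=2)
cv2.imwrite("pics/crop1.png",np.hstack([a,b]))
E
```

```text
scene 0.75 (380, 290) [0.547 0.348 0.02 ] 0.648763986434793
scene 0.66 (407, 279) [0.449 0.356 0.02 ] 0.5727123330006595
scene 0.61 (442, 280) [0.358 0.414 0.02 ] 0.5467890960276832
scene 0.55 (395, 254) [0.428 0.264 0.02 ] 0.5028637009726428
side 0.72 (298, 150) [0.544 0.345 0.02 ] 0.6442235215092892
side 0.7 (248, 145) [0.355 0.406 0.02 ] 0.5396483363571453
side 0.61 (268, 167) [0.426 0.258 0.02 ] 0.497963250136219
side blobs [((247, 146), array([0.35 , 0.406, 0.02 ]), np.float64(0.5363488837206515)), ((272, 152), array([0.443, 0.352, 0.02 ]), np.float64(0.5661188582580721)), ((298, 151), array([0.542, 0.344, 0.02 ]), np.float64(0.6417863739584896)), ((268, 167), array([0.424, 0.259, 0.02 ]), np.float64(0.49684349643562536))]
(308, 177) [ 0.52  -0.169  0.028]
(337, 170) [ 0.405 -0.147  0.028]
(330, 270) [0.648 0.214 0.028]
(364, 262) [0.538 0.242 0.028]
grip [ 0.522 -0.046  0.085] [ 0.521 -0.042  0.085]
```

View pics/crop1.png

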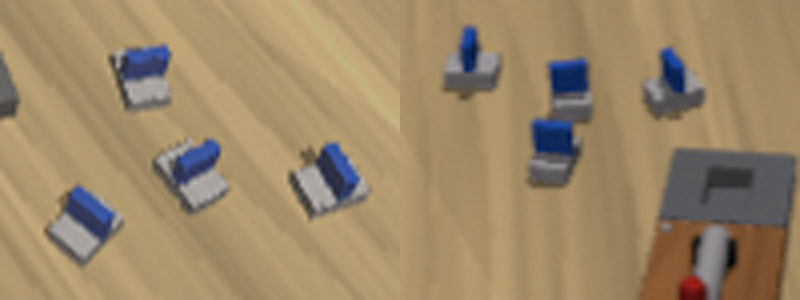

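Farthest piece: scene (381,291) / side (298,151), at about (0.545, 0.346), r = 0.645 m. The others are at 0.57, 0.54 and 0.50 m. The crop shows it at lower left (85,222) in the scene half, and at right (672,85) next to the block in the side half. That is the one to take, so I'm moving above it.

```bash
python3 -m inch '[[-0.045,-0.0185,0,0],[-0.09,-0.037,0,0],[-0.135,-0.0555,0,0],[-0.18,-0.074,0,0],[-0.225,-0.0925,0,0]]'; python3 -m inch '[[-0.045,-0.0185,0,0],[-0.09,-0.037,0,0],[-0.135,-0.0555,0,0],[-0.18,-0.074,0,0],[-0.225,-0.0925,0,0]]'; python3 -m inch '[[0,0,0,0],[0,0,0,0]]'
cat > look.py <<'E'
from h import *
import sys
np.set_printoptions(precision=4,suppress=True)
st=robot.state();im=robot.capture("wrist");cv2.imwrite("pics/%s.png"%sys.argv[1],im)
import pickle;pickle.dump(st,open("pics/%s.pkl"%sys.argv[1],"wb"))
print(st["time_s"],st["tcp_pos"],R.from_rotvec(st["tool_rot"]).as_matrix())
for t in ["insert","gauge","rod_handle","mark_clip","rod_pointer"]:
    for d in robot.silhouettes("wrist",t):
        v,u=np.nonzero(d["region"]);print(t,round(d["conf"],2),(int(u.mean()),int(v.mean())),list(map(int,d["rect"])),at("wrist",(u.mean(),v.mean()),0.02,st))
E
python3 look.py w1
```

```text
time_s: 1.9
tcp_pos: [0.3505, 0.4883, 0.2455]
tool_rot: [0.369, 3.12, 0.001]
contact_force: [0.5, 0.2, -0.2]
width: 0.0852
finger_force: 0.0
time_s: 2.4
tcp_pos: [0.5477, 0.3457, 0.2455]
tool_rot: [0.369, 3.12, 0.001]
contact_force: [0.7, -0.0, 0.3]
width: 0.0851
finger_force: 0.0
time_s: 2.6
tcp_pos: [0.5474, 0.3453, 0.245]
tool_rot: [-0.376, -3.119, 0.001]
contact_force: [0.1, 1.3, -0.2]
width: 0.0854
finger_force: 0.0
2.6 [0.5474 0.3453 0.245 ] [[-0.9714  0.2375 -0.0001]
 [ 0.2375  0.9714 -0.0005]
 [ 0.     -0.0005 -1.    ]]
insert 0.87 (221, 82) [199, 66, 243, 99] [0.4241 0.2605 0.02  ]
insert 0.72 (316, 158) [294, 132, 340, 186] [0.5393 0.3459 0.02  ]
insert 0.6 (332, 6) [314, 0, 346, 19] [0.371  0.4055 0.02  ]
gauge 0.94 (131, 209) [17, 168, 234, 258] [0.5427 0.0795 0.02  ]
rod_handle 0.91 (48, 223) [27, 205, 69, 238] [ 0.5238 -0.1211  0.02  ]
rod_pointer 0.78 (46, 224) [27, 212, 65, 242] [ 0.5246 -0.1268  0.02  ]
```

View pics/w1.png

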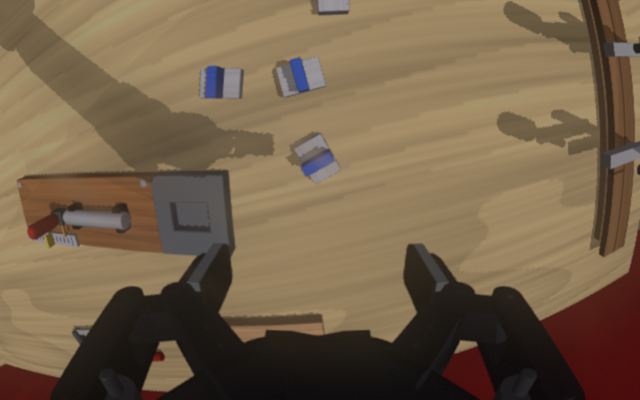

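The target sits at (316,158), with fence and base clear. The gauge is at left, its block recess at (192,215). I'll fit box models to the masks.

```bash
cat > fit.py <<'E'
from h import *
import pickle
from scipy.optimize import minimize
S=8
def box(x0,x1,y0,y1,z0,z1): return np.array([[x,y,z] for x in(x0,x1) for y in(y0,y1) for z in(z0,z1)])
def render(boxes,p,st,cam="wrist"):
    c,s=np.cos(p[2]),np.sin(p[2]);m=np.zeros((400*1,640*1),np.uint8)
    M=[]
    for b in boxes:
        W=np.c_[p[0]+c*b[:,0]-s*b[:,1],p[1]+s*b[:,0]+c*b[:,1],b[:,2]]
        M.append(cv2.convexHull(np.array([proj(cam,w,st) for w in W]).astype(np.float32)))
    return M
def fit(boxes,mask,p0,st,cam="wrist"):
    v,u=np.nonzero(mask);x0,y0,x1,y1=u.min()-12,v.min()-12,u.max()+12,v.max()+12
    big=cv2.resize(mask[max(y0,0):y1,max(x0,0):x1].astype(np.float32),None,fx=S,fy=S,interpolation=cv2.INTER_LINEAR)>.5
    o=np.array([max(x0,0),max(y0,0)])
    def cost(q):
        m=np.zeros(big.shape,np.uint8)
        for h in render(boxes,q,st,cam): cv2.fillConvexPoly(m,(((h-o+.5)*S-.5)*16).astype(np.int32),1,shift=4)
        m=m>0;return 1-(m&big).sum()/(m|big).sum()
    best=None
    for k in range(3):
        r=minimize(cost,p0 if best is None else best.x,method="Nelder-Mead",options=dict(initial_simplex=np.array(p0 if best is None else best.x)+np.array([[0,0,0],[.012,0,0],[0,.012,0],[0,0,.25]]),xatol=1e-5,fatol=1e-5))
        if best is None or r.fun<best.fun: best=r
    return best.x,best.fun
INS=[box(-.025,.025,-.018,.018,0,.018),box(-.006,.006,-.018,.018,.018,.048)]
E
python3 - <<'E'
from fit import *
np.set_printoptions(precision=4,suppress=True)
st=pickle.load(open("pics/w1.pkl","rb"));im=cv2.imread("pics/w1.png")
b,g,r=[im[...,i].astype(int) for i in range(3)]
blue=((b>r+50)&(b>90));k=np.zeros_like(blue);k[125:195,285:350]=1;blue&=k
robot.capture("wrist");reg=[d["region"] for d in robot.silhouettes("wrist","insert") if 280<d["rect"][0]<310 and d["rect"][1]>110]
print(blue.sum())
v,u=np.nonzero(blue);P=np.array([at("wrist",q,.04,st)[:2] for q in zip(u,v)]);w=np.linalg.svd(P-P.mean(0))[2][0];y=np.arctan2(w[1],w[0])-np.pi/2
print(P.mean(0),y)
print("fence",fit(INS[1:],blue,[*P.mean(0),y],st))
for m in reg: print("whole",fit(INS,m,[*P.mean(0),y],st))
E
```

```text
178
[0.5433 0.341 ] -2.8269772293701623
fence (array([ 0.541 ,  0.3453, -2.6258]), np.float64(0.6470698254364089))Traceback (most recent call last):
  File "<stdin>", line 11, in <module>
  File "fit.py", line 23, in fit
    r=minimize(cost,p0 if best is None else best.x,method="Nelder-Mead",options=dict(initial_simplex=np.array(p0 if best is None else best.x)+np.array([[0,0,0],[.012,0,0],[0,.012,0],[0,0,.25]]),xatol=1e-5,fatol=1e-5))
    res = _minimize_neldermead(fun, x0, args, callback, bounds=bounds,
                               **options)
    fsim[k] = func(sim[k])
              ~~~~^^^^^^^^
    fx = function(np.copy(x), *(wrapper_args + args))
  File "fit.py", line 19, in cost
    for h in render(boxes,q,st,cam): cv2.fillConvexPoly(m,(((h-o+.5)*S-.5)*16).astype(np.int32),1,shift=4)
             ~~~~~~^^^^^^^^^^^^^^^^
  File "fit.py", line 11, in render
    M.append(cv2.convexHull(np.array([proj(cam,w,st) for w in W]).astype(np.float32)))
                                      ~~~~^^^^^^^^^^
  File "h.py", line 17, in proj
    m=robot.camera_model(cam);K=np.array(m["intrinsics"])
ValueError: time passes only in moves, steps and waits
```

```bash
sed -i 's/robot.camera_model(cam)/cm(cam)/; s/^def ray/import functools\n@functools.cache\ndef cm(c): return robot.camera_model(c)\ndef ray/' h.py
cat > fi.py <<'E'
from fit import *
np.set_printoptions(precision=4,suppress=True)
st=pickle.load(open("pics/w1.pkl","rb"));im=cv2.imread("pics/w1.png")
hsv=cv2.cvtColor(im,cv2.COLOR_BGR2HSV)
blue=(abs(hsv[...,0].astype(int)-115)<15)&(hsv[...,1]>130);k=np.zeros_like(blue);k[125:195,285:350]=1;blue&=k
robot.capture("wrist");reg=[d["region"] for d in robot.silhouettes("wrist","insert") if 280<d["rect"][0]<310 and d["rect"][1]>110]
v,u=np.nonzero(blue);P=np.array([at("wrist",q,.04,st)[:2] for q in zip(u,v)]);w=np.linalg.svd(P-P.mean(0))[2][0];y=np.arctan2(w[1],w[0])-np.pi/2
print(blue.sum(),P.mean(0),y)
print("fence",fit(INS[1:],blue,[*P.mean(0),y],st))
for m in reg: print("whole",fit(INS,m,[*P.mean(0),y],st))
E
python3 fi.py
```

```text
59 [0.5457 0.3343] -3.5528281335471226
fence (array([ 0.5461,  0.3486, -3.0585]), np.float64(0.8368077024997792))
whole (array([ 0.5422,  0.3433, -2.8687]), np.float64(0.040198273800465256))
```

```bash
sed -i 's/^blue=.*$/k=np.zeros((400,640),bool);k[125:195,285:350]=1;I=im.astype(int);blue=(I[...,0]>I[...,2]+25)\&k/' fi.py; python3 fi.py; python3 - <<'E'
import cv2;im=cv2.imread("pics/w1.png");print(im[155:170:3,305:335:5].tolist())
E
```

```text
336 [0.5419 0.3458] -2.8513698987840668
fence (array([ 0.5417,  0.346 , -2.7426]), np.float64(0.3414679011588694))
whole (array([ 0.5419,  0.3442, -2.8776]), np.float64(0.034577756567387596))
[[[97, 103, 112], [99, 107, 117], [89, 92, 101], [85, 82, 91], [132, 89, 87], [130, 82, 77]], [[94, 99, 107], [87, 86, 93], [87, 83, 92], [132, 94, 95], [138, 95, 94], [141, 91, 87]], [[81, 73, 78], [85, 72, 78], [135, 90, 88], [137, 95, 94], [137, 96, 95], [136, 94, 92]], [[87, 64, 66], [140, 83, 74], [140, 87, 81], [139, 92, 89], [136, 95, 95], [132, 132, 140]], [[142, 80, 68], [144, 83, 71], [143, 84, 74], [139, 90, 84], [130, 129, 136], [137, 140, 148]]]
```

```bash
python3 -m inch '[[0,0,0.02,0.15],[0,0,0.04,0.3],[0,0,0.06,0.45],[0,0,0.08,0.6],[0,0,0.1,0.75]]' 0.05; python3 -m inch '[[0,0,0,0.15],[0,0,0,0.313],[0,0,0,0.313],[0,0,0,0.313]]' ; python3 look.py w2; python3 -c "
from h import *;print(robot.state()['joints'])"
```

```text
time_s: 3.7
tcp_pos: [0.5462, 0.3471, 0.1446]
tool_rot: [1.495, 2.763, 0.0]
contact_force: [-1.2, 0.3, -0.8]
width: 0.0501
finger_force: 0.0
time_s: 4.1
tcp_pos: [0.5462, 0.3472, 0.1453]
tool_rot: [1.896, 2.505, 0.0]
contact_force: [0.4, 0.1, -0.1]
width: 0.0504
finger_force: 0.0
4.1 [0.5462 0.3472 0.1453] [[-0.2716  0.9624  0.0002]
 [ 0.9624  0.2716 -0.0001]
 [-0.0002  0.0002 -1.    ]]
insert 0.77 (205, 152) [173, 121, 235, 185] [0.4437 0.3519 0.02  ]
insert 0.64 (174, 237) [144, 206, 201, 270] [0.4248 0.2614 0.02  ]
gauge 0.97 (301, 313) [255, 281, 360, 335] [0.566  0.2137 0.02  ]
[-0.76196874  0.72510977  0.2852271   1.55246901 -0.24114279  0.89863046
 -0.12140169]
```

View pics/w2.png

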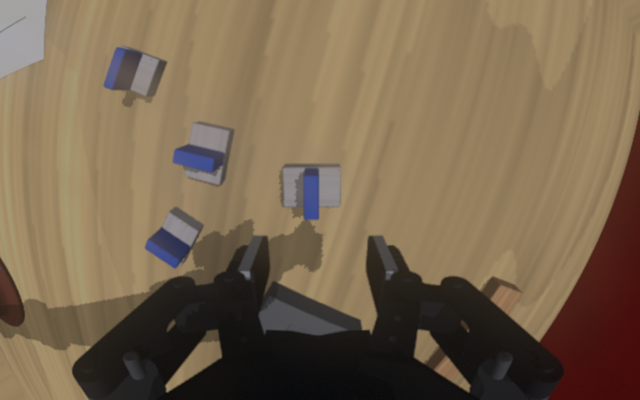

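The target is at (312,190), square to the jaws, with its fence at (312,194). The network missed it this time, so I'll use a colour mask.

```bash
python3 - <<'E'
from fit import *
np.set_printoptions(precision=4,suppress=True)
st=pickle.load(open("pics/w2.pkl","rb"));im=cv2.imread("pics/w2.png");I=im.astype(int)
k=np.zeros((400,640),bool);k[155:225,272:352]=1
blue=(I[...,0]>I[...,2]+25)&k
m=(I[...,0]>I[...,2]-14)&k
m=cv2.morphologyEx(m.astype(np.uint8),cv2.MORPH_OPEN,np.ones((3,3)));n,l,s,c=cv2.connectedComponentsWithStats(m);j=1+s[1:,4].argmax();m=l==j
m=cv2.morphologyEx(m.astype(np.uint8),cv2.MORPH_CLOSE,np.ones((7,7)))>0
print(s[j],blue.sum())
print("fence",fit(INS[1:],blue,[.542,.344,.268],st));print("whole",fit(INS,m,[.542,.344,.268],st))
E
```

```text
[ 283  165   57   55 2485] 677
fence (array([0.5413, 0.3436, 0.278 ]), np.float64(0.1838956823671497))
whole (array([0.5409, 0.3448, 0.2733]), np.float64(0.10035963708835105))
```

```bash
python3 -m inch '[[-0.0017,-0.0056,0.04,0],[-0.0017,-0.0056,0.075,0],[-0.0017,-0.0056,0.098,0],[-0.0017,-0.0056,0.107,0],[-0.0017,-0.0056,0.107,0]]'; python3 -m inch '[[0,0,0,0],[0,0,0,0],[0,0,0,0],[0,0,0,0],[0,0,0,0]]' 0 60; python3 -m inch '[[0,0,0,0],[0,0,0,0]]'
```

```text
time_s: 4.9
tcp_pos: [0.5407, 0.3434, 0.0372]
tool_rot: [-1.899, -2.502, 0.004]
contact_force: [-0.6, 0.5, 0.2]
width: 0.0501
finger_force: 0.0
time_s: 5.4
tcp_pos: [0.5424, 0.3445, 0.0401]
tool_rot: [1.899, 2.501, 0.005]
contact_force: [0.4, 0.1, 7.1]
width: 0.0105
finger_force: 61.3
time_s: 5.6
tcp_pos: [0.5424, 0.3445, 0.0401]
tool_rot: [1.899, 2.501, 0.005]
contact_force: [-0.2, -0.2, 6.0]
width: 0.0108
finger_force: 61.3
```

```bash
python3 -m inch '[[0,0,-0.04,0],[0,0,-0.08,0],[0,0,-0.12,-0.1],[-0.04,0,-0.15,-0.25],[-0.08,0,-0.18,-0.4]]'; python3 -m inch '[[-0.035,0.03,0,-0.15],[-0.06,0.06,0,-0.3],[-0.06,0.06,0,-0.45],[-0.06,0.06,0,-0.572],[-0.06,0.06,0,-0.572]]';  python3 -m inch '[[0,0,0,0],[0,0,0,0]]'; python3 look.py w3
```

```text
time_s: 6.1
tcp_pos: [0.5618, 0.2677, 0.2194]
tool_rot: [-1.349, -2.837, -0.0]
contact_force: [1.7, -1.0, -1.0]
width: 0.0107
finger_force: 60.3
time_s: 6.6
tcp_pos: [0.6467, 0.2565, 0.2172]
tool_rot: [-0.512, -3.097, 0.001]
contact_force: [0.0, 0.5, -1.5]
width: 0.0107
finger_force: 60.3
time_s: 6.8
tcp_pos: [0.6466, 0.2573, 0.2182]
tool_rot: [-0.513, -3.099, 0.001]
contact_force: [0.5, -0.1, -1.2]
width: 0.0109
finger_force: 60.3
6.8 [0.6466 0.2573 0.2182] [[-0.9466  0.3223 -0.0005]
 [ 0.3223  0.9466 -0.0005]
 [ 0.0004 -0.0006 -1.    ]]
insert 0.88 (317, 232) [271, 199, 367, 301] [0.7159 0.2332 0.02  ]
insert 0.41 (241, 0) [232, 0, 253, 2] [0.4423 0.2409 0.02  ]
insert 0.16 (337, 269) [239, 251, 385, 298] [0.7707 0.2405 0.02  ]
gauge 0.94 (151, 143) [14, 76, 273, 207] [0.5504 0.0845 0.02  ]
rod_handle 0.56 (45, 167) [20, 152, 69, 185] [ 0.505  -0.1185  0.02  ]
mark_clip 0.69 (48, 196) [42, 190, 54, 207] [ 0.5459 -0.1367  0.02  ]
rod_pointer 0.87 (44, 167) [20, 153, 68, 187] [ 0.5048 -0.1194  0.02  ]
```

View pics/w3.png

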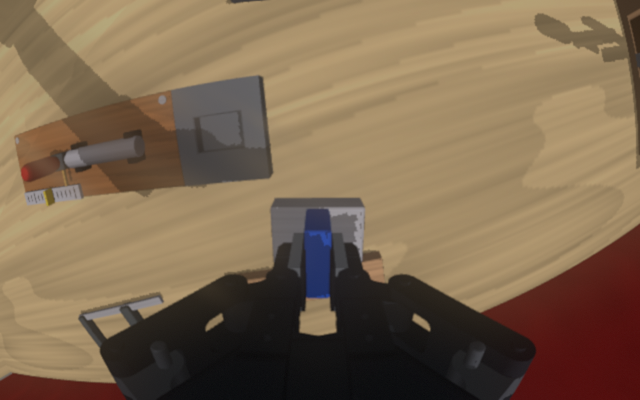

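Held insert at (318,245), with its base edge at row ~200. Gauge block is at (225,130), recess (220,131), yellow clip (48,197), handle (45,167). Now I'll fit the gauge pose.

```bash
cat > fg.py <<'E'
from fit import *
import sys
np.set_printoptions(precision=4,suppress=True)
n=sys.argv[1]
st=pickle.load(open(f"pics/{n}.pkl","rb"));im=cv2.imread(f"pics/{n}.png");I=im.astype(int)
robot.capture("wrist");reg=robot.silhouettes("wrist","gauge")[0]["region"]
GA=[box(-.21,.2,-.055,.055,0,.028)]
G=GA+[box(-.07,.045,-.012,.012,.034,.058),box(.052,.078,-.011,.011,.036,.056),box(.054,.076,-.011,.011,.056,.115)]
p0=[.528,.035,-1.895]
p,f=fit(G,reg,p0,st);print("gauge",p,f)
c,s=np.cos(p[2]),np.sin(p[2]);rec=np.array([p[0]-.16*c,p[1]-.16*s]);print("recess",rec)
m=reg.copy()
ov=im.copy()
for h in render(G+[box(-.1865,-.1335,-.0195,.0195,.028,.0281),box(-.11,-.11,-.055,.055,.028,.028)],p,st): cv2.polylines(ov,[(h*16).astype(np.int32)],True,(0,255,0),1,shift=4)
# held insert
T=R.from_rotvec(st["tool_rot"]).as_matrix()
if len(sys.argv)>2:
  dx=float(sys.argv[2]); q=st["tcp_pos"]+T@np.array([dx,0,0]);yaw=np.arctan2(T[1,1],T[0,1])
  for b in INS:
    B=b.copy();B[:,2]+=q[2]-.040
    for h in render([B],[q[0],q[1],yaw],st): cv2.polylines(ov,[(h*16).astype(np.int32)],True,(0,0,255),1,shift=4)
cv2.imwrite(f"pics/{n}_ov.png",np.hstack([cv2.resize(ov[60:220,0:290],None,fx=1.7,fy=1.7),cv2.resize(ov[190:326,255:385],None,fx=2,fy=2)]))if 1 else 0
E
python3 fg.py w3 0
```

```text
gauge [ 0.4752  0.0303 -1.6883] 0.6248369904178714
recess [0.4939 0.1892]
```

View pics/w3_ov.png

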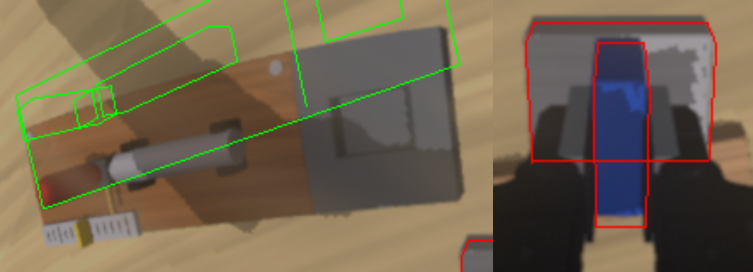

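```bash
cat > fg2.py <<'E'
from fit import *
import sys
np.set_printoptions(precision=4,suppress=True)
n=sys.argv[1]
st=pickle.load(open(f"pics/{n}.pkl","rb"));im=cv2.imread(f"pics/{n}.png");I=im.astype(int)
robot.capture("wrist");reg=robot.silhouettes("wrist","gauge")[0]["region"]
print(reg.sum())
v,u=np.nonzero(reg)
P=np.array([at("wrist",q,.028,st)[:2] for q in zip(u[::7],v[::7])]).astype(np.float32)
(cx,cy),wh,a=cv2.minAreaRect(P);print("rect",cx,cy,wh,a)
E
python3 fg2.py w3; python3 - <<'E'
from fit import *
st=pickle.load(open("pics/w3.pkl","rb"))
for c in [(-.21,-.055),(-.21,.055),(.2,.055),(.2,-.055)]:
    y=-1.895;print(proj("wrist",np.array([.528+np.cos(y)*c[0]-np.sin(y)*c[1],.035+np.sin(y)*c[0]+np.cos(y)*c[1],.028]),st))
E
```

```text
23013
rect 0.5332040190696716 0.023216605186462402 (0.41657450795173645, 0.11197035759687424) 76.04427337646484
[279.68833646  80.13488633]
[282.10324193 184.34142928]
[ 28.08706808 187.72022615]
[ 18.14303554 117.27147489]
```

```bash
sed -i 's/^p0=.*/p0=[.533,.023,-1.8144]/; s/^p,f=fit.*/GA and print("board",fit(GA,reg,p0,st)); p,f=fit(G,reg,p0,st);print("gauge",p,f)/; s/"pics\/{n}_ov.png"/"pics\/{n}_ov2.png"/' fg.py
sed -i 's/    best=None/    best=None;print("init",cost(p0))/' fit.py
python3 fg.py w3 0.002
python3 - <<'E'
from fit import *
from scipy.optimize import least_squares
st=pickle.load(open("pics/w3.pkl","rb"));I=cv2.imread("pics/w3.png").astype(int)
k=np.zeros((400,640),bool);k[195:305,295:340]=1
blue=(I[...,0]>I[...,2]+25)&k;v,u=np.nonzero(blue);print(u.min(),u.max(),v.min(),v.max())
T=R.from_rotvec(st["tool_rot"]).as_matrix()
for dx in(0,.002,.004):
  for h in (.036,.040,.044):
    f=lambda x,z:proj("wrist",st["tcp_pos"]+T@np.array([x+dx,0,h-z]),st)
    print(dx,h,"fence far-low,far-top,near-top",f(.018,.018)[1],f(.018,.048)[1],f(-.018,.048)[1],"base far top/bot",f(.018,.018)[1],f(.018,0)[1])
g=I[190:215,285].tolist();print([sum(x)//3 for x in g]);print([sum(x)//3 for x in I[190:215,350].tolist()])
E
```

```text
init 0.10848952230070763
board (array([ 0.5279,  0.0162, -1.8229]), np.float64(0.05673728994900429))
init 0.10718545625945153
gauge [ 0.528   0.0161 -1.8224] 0.05814457346021373
recess [0.5678 0.1711]
304 331 213 297
0 0.036 fence far-low,far-top,near-top 214.23547210269413 239.84872710012135 307.973767803471 base far top/bot 214.23547210269413 202.80757773647156
0 0.04 fence far-low,far-top,near-top 211.48833916631366 235.8236429120157 302.9250725094396 base far top/bot 211.48833916631366 200.56441328517136
0 0.044 fence far-low,far-top,near-top 208.86630761978327 232.0120075252049 298.08348068625185 base far top/bot 208.86630761978327 198.4149833552272
0.002 0.036 fence far-low,far-top,near-top 210.53695288569634 235.51054297199684 304.6758446711449 base far top/bot 210.53695288569634 199.42686289402317
0.002 0.04 fence far-low,far-top,near-top 207.86451467983395 231.57882007748688 299.6558578579833 base far top/bot 207.86451467983395 197.24820401649328
0.002 0.044 fence far-low,far-top,near-top 205.31479715687257 227.85814735622733 294.8450318074918 base far top/bot 205.31479715687257 195.16120919749218
0.004 0.036 fence far-low,far-top,near-top 206.80561126008456 231.1153654526348 301.3228617506924 base far top/bot 206.80561126008456 196.0217590500489
0.004 0.04 fence far-low,far-top,near-top 204.21002837612753 227.28127432713995 296.33436536701583 base far top/bot 204.21002837612753 193.90909057270693
0.004 0.044 fence far-low,far-top,near-top 201.73460823327025 223.65544952544607 291.55696099302236 base far top/bot 201.73460823327025 191.88590170336659
[140, 139, 140, 139, 140, 140, 137, 122, 96, 83, 80, 80, 80, 79, 79, 80, 84, 95, 102, 103, 103, 103, 102, 102, 103]
[135, 136, 138, 138, 138, 139, 135, 117, 89, 80, 81, 82, 83, 83, 82, 84, 96, 123, 142, 151, 155, 154, 154, 154, 148]
```

```bash
python3 -m inch '[[-0.006,-0.027,0.028,-0.02],[-0.012,-0.054,0.056,-0.04],[-0.018,-0.081,0.084,-0.06],[-0.023,-0.1066,0.113,-0.0766],[-0.023,-0.1066,0.113,-0.0766]]';python3 -m inch '[[0,0,0,0],[0,0,0,0]]'; python3 look.py w4
```

```text
time_s: 7.9
tcp_pos: [0.6315, 0.1408, 0.1008]
tool_rot: [-0.403, -3.106, 0.015]
contact_force: [0.4, -0.3, -2.2]
width: 0.0108
finger_force: 60.2
time_s: 8.1
tcp_pos: [0.6356, 0.1509, 0.1064]
tool_rot: [0.389, 3.115, 0.004]
contact_force: [0.3, 0.1, -1.1]
width: 0.0111
finger_force: 60.2
8.1 [0.6356 0.1509 0.1064] [[-0.9692  0.2462  0.0025]
 [ 0.2462  0.9692  0.0022]
 [-0.0019  0.0028 -1.    ]]
insert 0.76 (317, 232) [270, 198, 366, 302] [0.6578 0.1449 0.02  ]
gauge 0.62 (210, 116) [0, 28, 398, 196] [0.5532 0.0923 0.02  ]
gauge 0.48 (27, 140) [0, 119, 57, 172] [ 0.5044 -0.1124  0.02  ]
rod_handle 0.71 (27, 140) [0, 120, 55, 172] [ 0.5045 -0.112   0.02  ]
mark_clip 0.55 (25, 187) [15, 175, 35, 201] [ 0.5466 -0.1414  0.02  ]
rod_pointer 0.83 (28, 141) [2, 122, 56, 175] [ 0.5057 -0.111   0.02  ]
rod_pointer 0.75 (210, 116) [1, 30, 398, 195] [0.5531 0.0923 0.02  ]
```

View pics/w4.png

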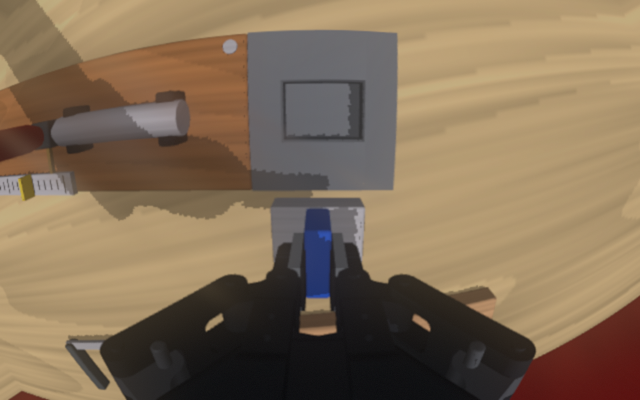

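The recess rim spans cols 282–365, rows 80–141. Block edges: left 248, right ~397, bottom row 190. I'll measure them on the z = 28 mm plane.

```bash
cat > q.py <<'E'
from fit import *
np.set_printoptions(precision=4,suppress=True)
st=pickle.load(open("pics/w4.pkl","rb"));im=cv2.imread("pics/w4.png");I=cv2.cvtColor(im,cv2.COLOR_BGR2GRAY).astype(int)
def edge(a): # subpixel largest gradient
    d=np.diff(a.astype(float));i=abs(d).argmax();w=abs(d[max(i-1,0):i+2]);return (np.arange(max(i-1,0),max(i-1,0)+len(w))*w).sum()/w.sum()+.5
for name,sl in [("rec left row110",I[105:116,275:292].mean(0)),("rec right row110",I[105:116,352:372].mean(0)),("rec top",I[72:90,300:340].mean(1)),("rec bot",I[130:148,300:340].mean(1)),("blk right r110",I[105:116,385:405].mean(0)),("blk left r110",im[105:116,240:256,2].mean(0)),("blk top c320",I[24:40,315:326].mean(1)),("blk bot c355",I[182:197,350:360].mean(1))]:
    print(name,sl.astype(int).tolist(),edge(sl))
E
python3 q.py
```

```text
rec left row110 [102, 102, 102, 102, 102, 98, 91, 84, 71, 61, 75, 96, 103, 103, 103, 103, 103] 10.330396475770925
rec right row110 [71, 71, 71, 71, 71, 71, 68, 60, 52, 53, 63, 77, 87, 99, 106, 106, 106, 106, 106, 106] 10.5053050397878
rec top [106, 106, 106, 106, 106, 106, 104, 94, 80, 68, 65, 83, 102, 106, 105, 105, 105, 105] 11.150122549019606
rec bot [103, 103, 103, 100, 93, 81, 67, 58, 59, 72, 84, 92, 99, 102, 103, 103, 103, 103] 5.405848787446505
blk right r110 [107, 108, 108, 108, 108, 108, 109, 109, 109, 108, 111, 127, 153, 166, 168, 168, 167, 167, 167, 167] 11.437397034596374
blk left r110 [135, 135, 135, 134, 132, 132, 129, 118, 106, 104, 104, 105, 104, 104, 104, 104] 7.136029411764706
blk top c320 [164, 163, 162, 161, 159, 146, 117, 107, 108, 108, 108, 108, 107, 107, 107, 107] 5.442206654991244
blk bot c355 [108, 108, 107, 108, 108, 107, 107, 112, 131, 147, 155, 157, 157, 158, 154] 7.7727272727272725
```

```bash
cat > q2.py <<'E'
from fit import *
np.set_printoptions(precision=4,suppress=True)
st=pickle.load(open("pics/w4.pkl","rb"));I=cv2.cvtColor(cv2.imread("pics/w4.png"),cv2.COLOR_BGR2GRAY).astype(int)
T=R.from_rotvec(st["tool_rot"]).as_matrix()
tl=lambda u,v:(T.T@(at("wrist",(u,v),.028,st)-st["tcp_pos"]))
print("tool frame: rec L,R,T,B",tl(282.3,110)[1],tl(363.2,110)[1],tl(322,80)[0],tl(322,139.7)[0]);print("blk L,R,T,B",tl(247.2,110)[1],tl(396.4,110)[1],tl(320,29.5)[0],tl(355,190)[0])
# line angles: block top edge and bottom edge, right edge
def mid(a,lo):
    d=abs(np.diff(a.astype(float)));return lo+(np.arange(len(d))*d).sum()/d.sum()+.5
for nm,pts in [("top",[(c,mid(I[24:38,c-2:c+3].mean(1),24)) for c in range(260,390,10)]),("bot",[(c,mid(I[183:196,c-2:c+3].mean(1),183)) for c in range(335,390,5)]),("recT",[(c,mid(I[73:81+1,c-2:c+3].mean(1),73)) for c in range(290,358,5)]),("recB",[(c,mid(I[139:148,c-2:c+3].mean(1),139)) for c in range(290,358,5)])]:
    Q=np.array([tl(*p)[:2] for p in pts]);f=np.polyfit(Q[:,1],Q[:,0],1);print(nm,"x=%.4f + %.4f*y"%(f[1],f[0]),"rms",np.std(Q[:,0]-np.polyval(f,Q[:,1])))
f=lambda y0:[(mid(I[r-2:r+3,385:405].mean(0),385),r) for r in range(45,180,10)]
Q=np.array([tl(*p)[:2] for p in f(0)]);g=np.polyfit(Q[:,0],Q[:,1],1);print("right y=%.4f+%.4f*x"%(g[1],g[0]))
print(T[:,0],T[:,1],st["tcp_pos"],robot.state()["tcp_pos"])
E
python3 q2.py
```

```text
tool frame: rec L,R,T,B -0.023833490818689466 0.02997488853185069 0.08834782595289326 0.0482583386564264
blk L,R,T,B -0.04769303627276917 0.05285770307952388 0.12295156973702928 0.013026584650814969
top x=0.1231 + 0.0047*y rms 7.972284130693413e-05
bot x=0.0128 + 0.0101*y rms 9.993218755094979e-05
recT x=0.0888 + 0.0085*y rms 6.794849087867212e-05
recB x=0.0476 + -0.0002*y rms 4.599279454444397e-05
right y=0.0532+-0.0054*x
[-0.9692  0.2462 -0.0019] [0.2462 0.9692 0.0028] [0.6356 0.1509 0.1064] [0.6348 0.1497 0.1059]
```

```bash
python3 -m inch '[[0,0,0,0],[0,0,0,0],[0,0,0,0],[0,0,0,0]]'; python3 look.py w5 | head -4; sed 's/w4/w5/' q.py > q5.py; sed 's/w4/w5/' q2.py > q25.py; python3 q5.py; python3 q25.py
```

```text
time_s: 8.8
tcp_pos: [0.6345, 0.1488, 0.1052]
tool_rot: [-0.392, -3.117, 0.0]
contact_force: [0.3, -0.2, -1.4]
width: 0.0108
finger_force: 60.2
8.8 [0.6345 0.1488 0.1052] [[-0.9689  0.2476 -0.0002]
 [ 0.2476  0.9689 -0.0001]
 [ 0.0002 -0.0001 -1.    ]]
insert 0.88 (317, 232) [272, 197, 364, 296] [0.6562 0.1429 0.02  ]
rec left row110 [102, 102, 102, 102, 102, 98, 91, 84, 71, 61, 75, 96, 103, 103, 103, 103, 103] 10.330396475770925
rec right row110 [71, 71, 71, 71, 71, 71, 68, 60, 52, 53, 63, 77, 87, 99, 106, 106, 106, 106, 106, 106] 10.5053050397878
rec top [106, 106, 106, 106, 106, 106, 104, 94, 80, 68, 65, 83, 102, 106, 105, 105, 105, 105] 11.150122549019606
rec bot [103, 103, 103, 100, 93, 81, 67, 58, 59, 72, 84, 92, 99, 102, 103, 103, 103, 103] 5.405848787446505
blk right r110 [107, 108, 108, 108, 108, 108, 109, 109, 109, 108, 111, 127, 153, 166, 168, 168, 167, 167, 167, 167] 11.437397034596374
blk left r110 [135, 135, 135, 134, 132, 132, 129, 118, 106, 104, 104, 105, 104, 104, 104, 104] 7.136029411764706
blk top c320 [164, 163, 162, 161, 159, 146, 117, 107, 108, 108, 108, 108, 107, 107, 107, 107] 5.442206654991244
blk bot c355 [108, 108, 107, 108, 108, 107, 107, 112, 131, 147, 155, 157, 157, 158, 154] 7.7727272727272725
tool frame: rec L,R,T,B -0.023723245660950503 0.029804430871103803 0.08827688708663 0.048396539380795925
blk L,R,T,B -0.04748448270397929 0.05254386927081638 0.12272654925371397 0.013394613981911625
top x=0.1229 + 0.0040*y rms 7.941059850956285e-05
bot x=0.0132 + 0.0110*y rms 9.925690303195489e-05
recT x=0.0888 + 0.0083*y rms 6.762873809939825e-05
recB x=0.0477 + 0.0002*y rms 4.5730197523328854e-05
right y=0.0528+-0.0048*x
[-0.9689  0.2476  0.0002] [ 0.2476  0.9689 -0.0001] [0.6345 0.1488 0.1052] [0.6346 0.1489 0.1053]
```

```bash
python3 -m inch '[[0.03,0.0014,0,-0.003],[0.055,0.0028,0,-0.006],[0.0663,0.0028,0.015,-0.006],[0.0663,0.0028,0.03,-0.006],[0.0663,0.0028,0.033,-0.006]]';python3 -m inch '[[0,0,0,0],[0,0,0,0],[0,0,0,0]]'; python3 -m inch '[[0,0,0.002,0],[0,0,0.004,0],[0,0,0.006,0],[0,0,0.008,0],[0,0,0.008,0]]'
```

```text
time_s: 9.6
tcp_pos: [0.5697, 0.168, 0.071]
tool_rot: [-0.381, -3.115, 0.002]
contact_force: [0.5, -1.3, -1.8]
width: 0.0107
finger_force: 60.3
time_s: 9.9
tcp_pos: [0.5719, 0.1679, 0.073]
tool_rot: [0.383, 3.116, 0.001]
contact_force: [0.0, 0.8, -1.4]
width: 0.0109
finger_force: 60.3
time_s: 10.4
tcp_pos: [0.5716, 0.1682, 0.0675]
tool_rot: [0.383, 3.117, 0.001]
contact_force: [-4.4, -0.8, 17.2]
width: 0.0109
finger_force: 63.1
```

```bash
python3 -m inch '[[0,0,-0.004,0],[0,0,-0.005,0],[0,0,-0.005,0],[0,0,-0.005,0],[0,0,-0.005,0]]'; python3 look.py w6 | tail -8
```

```text
time_s: 10.9
tcp_pos: [0.5708, 0.1679, 0.0687]
tool_rot: [-0.382, -3.117, 0.001]
contact_force: [0.1, -0.1, -1.9]
width: 0.0109
finger_force: 60.3
 [ 0.0009 -0.0006 -1.    ]]
insert 0.92 (317, 232) [270, 197, 366, 299] [0.5765 0.1659 0.02  ]
insert 0.64 (527, 6) [493, 2, 568, 16] [0.4585 0.3407 0.02  ]
insert 0.57 (193, 203) [1, 130, 414, 301] [0.5388 0.0932 0.02  ]
gauge 0.88 (192, 203) [0, 132, 411, 303] [0.5387 0.0929 0.02  ]
rod_handle 0.98 (19, 234) [0, 210, 45, 261] [ 0.5228 -0.1149  0.02  ]
mark_clip 0.53 (18, 267) [10, 256, 27, 281] [ 0.5552 -0.1509  0.02  ]
rod_pointer 0.65 (20, 235) [2, 209, 44, 265] [ 0.5236 -0.1149  0.02  ]
```

View pics/w6.png

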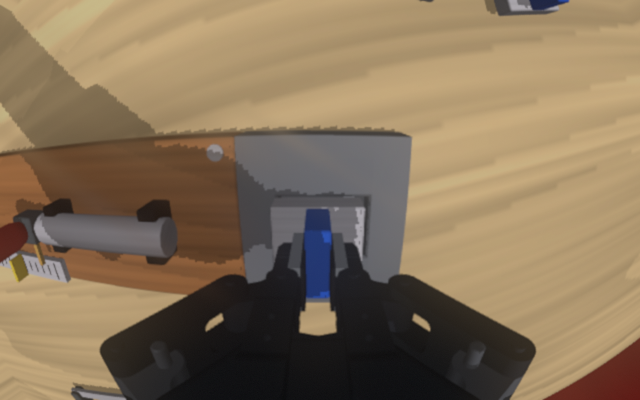

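The insert (base cols 271–366, far edge row ~197) hovers in the recess. The recess rim shows at right (col ~370) and the block's far edge at row ~134. I'll measure the offsets.

```bash
python3 - <<'E'
from fit import *
np.set_printoptions(precision=4,suppress=True)
st=pickle.load(open("pics/w6.pkl","rb"));im=cv2.imread("pics/w6.png");I=cv2.cvtColor(im,cv2.COLOR_BGR2GRAY).astype(int)
T=R.from_rotvec(st["tool_rot"]).as_matrix()
def tl(u,v,z=.028): return (T.T@(at("wrist",(u,v),z,st)-st["tcp_pos"]))
print(st["tcp_pos"])
print("far cols 260,320,390",[I[126:142,c-2:c+3].mean(1).astype(int).tolist() for c in(260,320,390)])
print("ins col 285,350 rows188+",[I[188:212,c-2:c+3].mean(1).astype(int).tolist() for c in(285,350)])
print("right row 210 c355+",I[206:214,355:415].mean(0).astype(int).tolist())
print("left row 210 c228-280 R",im[206:214,228:285,2].mean(0).astype(int).tolist())
for u,v in[(260,134),(320,134),(390,134)]:print(tl(u,v))
for u,v in[(285,197),(350,197)]:print("ins",tl(u,v))
for u in(265,271,366,370,408,237):print(u,tl(u,210))
for z,h in((0,0),(.018,.018)):print([proj("wrist",st["tcp_pos"]+T@np.array([.002+.018,s*.025,.0395-h]),st) for s in(-1,1)])
E
```

```text
[0.5708 0.1679 0.0687]
far cols 260,320,390 [[163, 155, 136, 118, 105, 86, 75, 73, 76, 90, 102, 107, 108, 108, 108, 108], [141, 134, 126, 107, 86, 69, 63, 66, 80, 99, 109, 111, 110, 110, 110, 111], [162, 162, 157, 141, 114, 91, 74, 66, 66, 77, 96, 113, 116, 116, 116, 115]]
ins col 285,350 rows188+ [[99, 89, 79, 74, 73, 71, 67, 65, 68, 75, 79, 81, 80, 79, 79, 80, 80, 80, 86, 99, 106, 107, 107, 106], [107, 107, 106, 107, 107, 103, 92, 80, 89, 94, 87, 84, 83, 83, 83, 85, 85, 86, 92, 104, 110, 111, 110, 109]]
right row 210 c355+ [120, 138, 151, 154, 151, 141, 140, 149, 143, 119, 85, 61, 64, 75, 82, 91, 102, 107, 108, 108, 108, 108, 108, 109, 109, 109, 109, 110, 110, 111, 111, 111, 111, 112, 112, 112, 112, 112, 112, 112, 113, 113, 113, 113, 113, 113, 113, 114, 114, 114, 119, 138, 163, 170, 171, 171, 171, 171, 171, 171]
left row 210 c228-280 R [96, 95, 96, 95, 95, 96, 96, 95, 92, 87, 80, 74, 71, 71, 71, 71, 71, 71, 71, 71, 71, 70, 71, 70, 70, 70, 70, 70, 70, 70, 70, 70, 70, 70, 70, 70, 70, 70, 70, 70, 69, 70, 84, 99, 104, 105, 104, 104, 104, 104, 104, 104, 105, 104, 104, 105, 104]
[ 0.0565 -0.0323  0.0408]
[0.0561 0.0009 0.0408]
[0.0567 0.0399 0.0407]
ins [ 0.0199 -0.0192  0.0407]
ins [0.02   0.0182 0.0407]
265 [ 0.0119 -0.0314  0.0407]
271 [ 0.0119 -0.0278  0.0407]
366 [0.0119 0.028  0.0407]
370 [0.0119 0.0304 0.0407]
408 [0.0117 0.0538 0.0407]
237 [ 0.0118 -0.0485  0.0408]
[array([274.8501, 197.5609]), array([361.861 , 197.5509])]
[array([270.3865, 208.1587]), array([366.5742, 208.1366])]
```

```bash
python3 -m inch '[[0,0.003,0,0],[0,0.003,0,0],[0,0.003,0,0]]'; python3 -m inch '[[0,0.0,0.002,0],[0,0.0,0.004,0],[0,0,0.006,0],[0,0,0.006,0],[0,0,0.006,0]]'
```

```text
time_s: 11.5
tcp_pos: [0.5718, 0.1712, 0.0693]
tool_rot: [-0.382, -3.118, -0.0]
contact_force: [0.3, -0.0, -0.3]
width: 0.0103
finger_force: 60.3
time_s: 12.0
tcp_pos: [0.5717, 0.1708, 0.0632]
tool_rot: [-0.383, -3.118, 0.0]
contact_force: [0.3, -0.1, -1.9]
width: 0.0108
finger_force: 60.4
```

It's entering the recess freely, so I'll keep going down.

```bash
python3 -m inch '[[0,0.0,0.003,0],[0,0.0,0.006,0],[0,0,0.008,0],[0,0,0.008,0],[0,0,0.008,0]]';  python3 -m inch '[[0,0.0,0.002,0],[0,0.0,0.004,0],[0,0,0.005,0],[0,0,0.005,0],[0,0,0.005,0]]'
```

```text
time_s: 12.5
tcp_pos: [0.5718, 0.1708, 0.0552]
tool_rot: [-0.383, -3.118, 0.0]
contact_force: [-0.0, -1.2, -1.7]
width: 0.011
finger_force: 60.4
time_s: 13.0
tcp_pos: [0.5718, 0.1708, 0.0502]
tool_rot: [-0.383, -3.118, 0.0]
contact_force: [0.9, -0.0, -2.4]
width: 0.0109
finger_force: 60.3
```

```bash
python3 -m inch '[[0,0.0,0.001,0],[0,0.0,0.002,0],[0,0,0.002,0],[0,0,0.002,0]]';  python3 -m inch '[[0,0.0,0.001,0],[0,0.0,0.002,0],[0,0,0.002,0],[0,0,0.002,0]]'
```

```text
time_s: 13.4
tcp_pos: [0.5718, 0.1708, 0.05]
tool_rot: [0.383, 3.118, 0.0]
contact_force: [-3.0, -0.9, 8.3]
width: 0.0107
finger_force: 61.8
time_s: 13.8
tcp_pos: [0.5719, 0.1708, 0.05]
tool_rot: [0.383, 3.118, 0.0]
contact_force: [-5.3, -1.8, 20.2]
width: 0.0108
finger_force: 63.5
```

```bash
python3 -m inch '[[0,0.0,-0.003,0],[0,0,-0.0035,0],[0,0,-0.0035,0]]';  python3 -m inch '[[0,0.0,0,0],[0,0.0,0,0],[0,0,0,0],[0,0,0,0]]' 0.03; python3 -m inch '[[0,0,-0.03,0],[0,0,-0.06,0],[0,0,-0.06,0],[0,0,-0.06,0]]' 0
```

```text
time_s: 14.1
tcp_pos: [0.5719, 0.171, 0.0501]
tool_rot: [0.382, 3.118, 0.0]
contact_force: [-0.9, -0.5, 4.8]
width: 0.0103
finger_force: 61.1
time_s: 14.5
tcp_pos: [0.5717, 0.1708, 0.0495]
tool_rot: [-0.383, -3.118, 0.0]
contact_force: [-0.8, 1.1, -0.5]
width: 0.0297
finger_force: 0.0
time_s: 14.9
tcp_pos: [0.572, 0.171, 0.1103]
tool_rot: [0.382, 3.117, 0.001]
contact_force: [-0.5, 0.4, -1.0]
width: 0.0003
finger_force: 0.0
```

Released. As a check, I'll press the fence top with the closed fingertips.

```bash
python3 -m inch '[[0.002,0,0.015,0],[0.002,0,0.028,0],[0.002,0,0.032,0],[0.002,0,0.034,0],[0.002,0,0.034,0]]'; python3 -m inch '[[0,0,0.002,0],[0,0,0.003,0],[0,0,0.003,0],[0,0,0.003,0]]'
```

```text
time_s: 15.4
tcp_pos: [0.5697, 0.1713, 0.0752]
tool_rot: [-0.383, -3.117, 0.001]
contact_force: [-0.5, 0.3, 0.1]
width: -0.0002
finger_force: 0.0
time_s: 15.8
tcp_pos: [0.57, 0.1714, 0.073]
tool_rot: [0.383, 3.118, 0.0]
contact_force: [0.6, 0.1, 0.5]
width: 0.0002
finger_force: 0.0
```

```bash
python3 -m inch '[[0,0,0.001,0],[0,0,0.002,0],[0,0,0.003,0],[0,0,0.003,0],[0,0,0.003,0]]'; python3 -m inch '[[0,0,0.001,0],[0,0,0.001,0],[0,0,0.001,0]]'
```

```text
time_s: 16.3
tcp_pos: [0.5701, 0.1715, 0.0721]
tool_rot: [0.383, 3.117, 0.001]
contact_force: [-3.9, -1.0, 11.7]
width: 0.0003
finger_force: 6.2
time_s: 16.6
tcp_pos: [0.5701, 0.1715, 0.0721]
tool_rot: [0.383, 3.117, 0.001]
contact_force: [-4.3, -1.6, 17.2]
width: -0.0002
finger_force: 8.8
```

Contact at TCP 0.0721, so the fence top is at 58 mm: exactly flush, and pressed at 17 N. Now on to the rod.

```bash
python3 -m inch '[[0,0,-0.045,0],[0,0,-0.09,0],[-0.012,-0.04,-0.115,0],[-0.025,-0.085,-0.128,0],[-0.037,-0.13,-0.128,0]]' 0.06; python3 -m inch '[[-0.012,-0.045,0,0],[-0.024,-0.09,0,0],[-0.035,-0.131,0,0],[-0.035,-0.131,0,0],[-0.035,-0.131,0,0]]'; python3 -m inch '[[0,0,0,0],[0,0,0,0]]'; python3 look.py w7
```

```text
time_s: 17.1
tcp_pos: [0.576, 0.0353, 0.1997]
tool_rot: [0.379, 3.112, 0.002]
contact_force: [0.3, -1.4, -0.4]
width: 0.0602
finger_force: 0.0
time_s: 17.6
tcp_pos: [0.5763, -0.1008, 0.1967]
tool_rot: [-0.388, -3.117, 0.0]
contact_force: [0.8, 1.1, -0.4]
width: 0.0602
finger_force: 0.0
time_s: 17.8
tcp_pos: [0.5768, -0.0969, 0.1968]
tool_rot: [-0.377, -3.119, -0.002]
contact_force: [0.4, -0.5, 0.0]
width: 0.0598
finger_force: 0.0
17.8 [ 0.5768 -0.0969  0.1968] [[-0.9712  0.2383 -0.0001]
 [ 0.2383  0.9712  0.0013]
 [ 0.0004  0.0012 -1.    ]]
insert 0.84 (542, 119) [523, 101, 564, 141] [0.5713 0.1802 0.02  ]
insert 0.75 (605, 16) [586, 4, 624, 33] [0.4421 0.3486 0.02  ]
insert 0.65 (561, 7) [540, 0, 580, 19] [0.4343 0.2506 0.02  ]
gauge 0.86 (381, 109) [212, 49, 570, 168] [ 0.526  -0.0198  0.02  ]
rod_handle 0.66 (542, 120) [522, 103, 562, 138] [0.5714 0.1797 0.02  ]
rod_handle 0.62 (359, 108) [339, 91, 381, 140] [ 0.5211 -0.0409  0.02  ]
mark_clip 0.5 (297, 153) [292, 144, 299, 168] [ 0.5508 -0.1115  0.02  ]
rod_pointer 0.7 (359, 107) [341, 95, 380, 141] [ 0.5202 -0.0404  0.02  ]
rod_pointer 0.29 (323, 315) [252, 295, 385, 337] [ 0.7525 -0.1328  0.02  ]
```

View pics/w7.png

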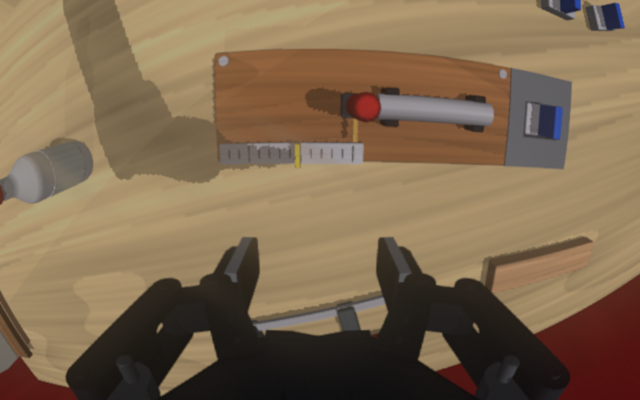

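The last picture shows the insert seated at (543,120), the red handle top (367,107), the brass pointer (355,130) and the yellow clip (297,155). From here I measure numerically.

```bash
cat > pc.py <<'E'
from fit import *
import sys
np.set_printoptions(precision=4,suppress=True)
n=sys.argv[1];r=list(map(int,sys.argv[2:])) # pointer win c0 c1 r0 r1 ; clip win
st=pickle.load(open(f"pics/{n}.pkl","rb"));im=cv2.imread(f"pics/{n}.png");h=cv2.cvtColor(im,cv2.COLOR_BGR2HSV).astype(int)
T=R.from_rotvec(st["tool_rot"]).as_matrix()
tl=lambda u,v,z:(T.T@(at("wrist",(u,v),z,st)-st["tcp_pos"]))
print("T",T[:,0],T[:,1],st["tcp_pos"])
def prof(c0,c1,r0,r1):
    for v in range(r0,r1,3): print(v,[tuple(map(int,x)) for x in im[v,c0:c1]])
red=((h[...,0]<8)|(h[...,0]>172))&(h[...,1]>150)&(h[...,2]>60);red[200:]=0
c,l,s,ce=cv2.connectedComponentsWithStats(red.astype(np.uint8))
for j in range(1,c):
    if s[j,4]>60: print("red",s[j],ce[j],tl(*ce[j],.115))
yel=(abs(h[...,0]-25)<8)&(h[...,1]>150);yel[:,:210]=0;yel[200:]=0;yel[:,520:]=0
c,l,s,ce=cv2.connectedComponentsWithStats(yel.astype(np.uint8))
for j in range(1,c):
    if s[j,4]>15: print("yel",s[j],ce[j],tl(*ce[j],.05))
if r: prof(*r)
E
python3 pc.py w7 346 364 120 145
```

```text
T [-0.9712  0.2383  0.0004] [0.2383 0.9712 0.0012] [ 0.5768 -0.0969  0.1968]
red [347  92  33  30 748] [363.5147 106.2955] [0.0711 0.0307 0.0818]
yel [295 148   5  19  65] [296.9538 157.8615] [ 0.0232 -0.019   0.1467]
120 [(44, 68, 100), (50, 79, 117), (54, 85, 125), (54, 86, 127), (54, 85, 126), (54, 86, 126), (54, 91, 128), (61, 108, 142), (68, 124, 160), (68, 124, 161), (64, 118, 153), (57, 99, 134), (45, 72, 108), (37, 53, 89), (32, 46, 81), (30, 41, 77), (28, 37, 75), (28, 35, 75)]
123 [(40, 59, 85), (43, 65, 96), (51, 78, 116), (54, 82, 122), (53, 81, 121), (53, 82, 120), (53, 87, 120), (56, 102, 133), (67, 124, 159), (69, 129, 165), (68, 125, 162), (63, 111, 148), (58, 93, 131), (53, 83, 123), (53, 82, 122), (53, 82, 121), (52, 82, 121), (53, 82, 121)]
126 [(42, 63, 92), (46, 70, 103), (48, 74, 109), (52, 80, 118), (53, 82, 122), (53, 84, 123), (56, 93, 129), (61, 110, 144), (68, 125, 161), (69, 128, 164), (68, 124, 161), (62, 108, 145), (55, 89, 127), (52, 82, 121), (53, 83, 122), (54, 83, 122), (53, 83, 121), (53, 82, 122)]
129 [(48, 72, 105), (55, 85, 125), (56, 88, 130), (
[... 954 characters left out ...]
157), (63, 107, 145), (58, 92, 131), (55, 86, 127), (57, 88, 128), (56, 87, 127), (56, 87, 127), (56, 87, 128)]
141 [(54, 81, 116), (54, 80, 114), (50, 73, 104), (53, 76, 109), (55, 81, 116), (55, 82, 115), (57, 90, 119), (64, 112, 144), (67, 119, 152), (66, 118, 152), (64, 110, 145), (59, 97, 132), (53, 81, 116), (48, 70, 100), (47, 69, 99), (52, 79, 114), (55, 84, 123), (56, 87, 126)]
144 [(149, 145, 150), (149, 144, 150), (149, 144, 149), (149, 144, 149), (148, 144, 150), (148, 144, 149), (146, 142, 147), (145, 141, 146), (147, 143, 148), (148, 144, 149), (147, 142, 148), (147, 143, 149), (147, 143, 149), (147, 143, 149), (147, 143, 148), (145, 141, 147), (133, 134, 144), (106, 116, 137)]
```

```bash
python3 - <<'E'
from fit import *
np.set_printoptions(precision=4,suppress=True)
st=pickle.load(open("pics/w7.pkl","rb"))
T=R.from_rotvec(st["tool_rot"]).as_matrix()
tl=lambda u,v,z:(T.T@(at("wrist",(u,v),z,st)-st["tcp_pos"]))
print("ptr",tl(355,123,.048),tl(354.7,141.5,.048),"clip far/near",tl(297,146,.05),tl(297,166,.05))
print("strip ends z.034",tl(218,152,.034),tl(363,152,.034))
im=cv2.imread("pics/w7.png")
for v in(150,156,162): print([tuple(map(int,x)) for x in im[v,291:304]])
# red top: right extreme & rows
h=cv2.cvtColor(im,cv2.COLOR_BGR2HSV).astype(int);print([tuple(map(int,x)) for x in im[107,343:386:2]]);print([tuple(map(int,x)) for x in im[88:126:2,367]])
print(robot.state()["tcp_pos"])
E
```

```text
ptr [0.0549 0.0332 0.1488] [0.038  0.0333 0.1488] clip far/near [ 0.0341 -0.0188  0.1467] [ 0.0157 -0.019   0.1467]
strip ends z.034 [ 0.0273 -0.0983  0.1626] [0.0262 0.0433 0.1628]
[(91, 95, 105), (99, 103, 112), (95, 103, 114), (80, 115, 131), (70, 142, 164), (67, 150, 171), (68, 152, 170), (69, 149, 167), (69, 132, 150), (94, 116, 131), (133, 135, 146), (142, 143, 153), (141, 143, 153)]
[(92, 96, 103), (100, 102, 110), (94, 99, 108), (77, 103, 118), (62, 127, 148), (61, 147, 167), (62, 149, 166), (63, 148, 165), (63, 133, 150), (80, 109, 122), (116, 119, 128), (140, 140, 148), (147, 147, 155)]
[(104, 108, 117), (105, 109, 118), (103, 111, 120), (92, 125, 140), (69, 146, 167), (60, 155, 175), (63, 159, 177), (62, 156, 172), (62, 136, 151), (91, 116, 128), (134, 135, 143), (148, 148, 156), (149, 150, 158)]
[(47, 49, 56), (39, 43, 59), (26, 33, 67), (25, 33, 68), (25, 32, 73), (27, 33, 81), (29, 36, 104), (34, 40, 133), (36, 42, 146), (37, 43, 149), (38, 44, 150), (37, 44, 151), (37, 44, 152), (39, 45, 153), (38, 45, 155), (38, 44, 156), (39, 44, 157), (36, 42, 145), (32, 38, 114), (118, 115, 130), (151, 145, 151), (149, 145, 150)]
[(54, 86, 127), (52, 84, 126), (36, 54, 99), (29, 35, 105), (35, 42, 135), (37, 44, 150), (38, 44, 154), (37, 44, 154), (38, 44, 153), (38, 44, 152), (38, 44, 152), (37, 44, 151), (38, 44, 150), (36, 42, 144), (36, 42, 138), (33, 39, 118), (27, 34, 83), (44, 67, 105), (53, 82, 121)]
[ 0.5767 -0.0987  0.1969]
```

```bash
python3 -m inch '[[0.035,0.017,0,0],[0.071,0.035,0,0],[0.071,0.035,0.04,0],[0.071,0.035,0.08,0],[0.071,0.035,0.112,0]]'; python3 -m inch '[[0,0,0,0],[0,0,0,0]]'; python3 -m inch '[[0,0,0,0],[0,0,0,0],[0,0,0,0],[0,0,0,0],[0,0,0,0]]' 0 70; python3 look.py w8
```

```text
time_s: 18.6
tcp_pos: [0.5159, -0.0477, 0.0837]
tool_rot: [0.381, 3.118, -0.0]
contact_force: [-0.2, -0.3, 0.2]
width: 0.0601
finger_force: 0.0
time_s: 18.8
tcp_pos: [0.5165, -0.0481, 0.0851]
tool_rot: [-0.382, -3.118, 0.0]
contact_force: [0.4, -0.7, 1.2]
width: 0.06
finger_force: 0.0
time_s: 19.3
tcp_pos: [0.5175, -0.0475, 0.0866]
tool_rot: [0.382, 3.115, 0.002]
contact_force: [-1.2, 2.4, 6.9]
width: 0.0204
finger_force: 68.2
19.3 [ 0.5175 -0.0475  0.0866] [[-0.9704  0.2415  0.0036]
 [ 0.2415  0.9704  0.0006]
 [-0.0034  0.0015 -1.    ]]
insert 0.77 (582, 211) [551, 189, 610, 243] [0.58  0.187 0.02 ]
gauge 0.61 (357, 202) [121, 126, 617, 310] [ 0.5162 -0.0201  0.02  ]
rod_handle 0.82 (318, 255) [295, 206, 350, 310] [ 0.5488 -0.0548  0.02  ]
mark_clip 0.59 (239, 275) [230, 271, 245, 282] [ 0.5522 -0.1173  0.02  ]
rod_pointer 0.97 (318, 254) [295, 207, 352, 311] [ 0.5484 -0.0547  0.02  ]
```

```bash
python3 -m inch '[[0,-0.01,0,0],[0,-0.02,0,0],[0,-0.03,0,0],[0,-0.04,0,0],[0,-0.048,0,0]]'; python3 -m inch '[[0,0,0,0],[0,0,0,0],[0,0,0,0],[0,0,0,0],[0,0,0,0]]'; python3 look.py w9; python3 pc.py w9|head -12
```

```text
time_s: 20.1
tcp_pos: [0.5065, -0.0916, 0.0866]
tool_rot: [0.378, 3.115, 0.007]
contact_force: [2.1, 7.8, 6.2]
width: 0.0205
finger_force: 68.5
time_s: 20.6
tcp_pos: [0.5065, -0.0913, 0.0866]
tool_rot: [0.378, 3.115, 0.006]
contact_force: [0.9, 6.8, 7.6]
width: 0.0202
finger_force: 68.5
20.6 [ 0.5065 -0.0913  0.0866] [[-0.971   0.2392  0.0044]
 [ 0.2392  0.971   0.0036]
 [-0.0034  0.0046 -1.    ]]
insert 0.8 (626, 45) [611, 23, 638, 73] [0.4211 0.2316 0.02  ]
insert 0.66 (610, 210) [584, 190, 634, 239] [0.5819 0.1924 0.02  ]
insert 0.25 (394, 201) [177, 125, 640, 311] [ 0.5112 -0.0387  0.02  ]
gauge 0.6 (394, 201) [176, 125, 639, 310] [ 0.5112 -0.039   0.02  ]
rod_handle 0.88 (336, 247) [292, 204, 426, 309] [ 0.5351 -0.085   0.02  ]
rod_pointer 0.87 (336, 247) [294, 206, 425, 310] [ 0.5351 -0.0846  0.02  ]
T [-0.971   0.2392 -0.0034] [0.2392 0.971  0.0046] [ 0.5065 -0.0913  0.0866]
```

```bash
cat > yb.py <<'E'
from fit import *
import sys
np.set_printoptions(precision=4,suppress=True)
for n in sys.argv[1:]:
    st=pickle.load(open(f"pics/{n}.pkl","rb"));im=cv2.imread(f"pics/{n}.png");h=cv2.cvtColor(im,cv2.COLOR_BGR2HSV).astype(int)
    T=R.from_rotvec(st["tool_rot"]).as_matrix()
    tl=lambda u,v,z:(T.T@(at("wrist",(u,v),z,st)-st["tcp_pos"]))
    yel=(abs(h[...,0]-26)<5)&(h[...,1]>145)&(h[...,2]>90);yel[:120]=0;yel[330:]=0
    yel|=0
    c,l,s,ce=cv2.connectedComponentsWithStats(yel.astype(np.uint8))
    for j in range(1,c):
        if s[j,4]>8: print(n,"yel",s[j],ce[j],"as clip",tl(*ce[j],.05),"as ptr",tl(*ce[j],.048))
    for t in("clip",): print("expected ptr px y=0:",proj("wrist",st["tcp_pos"]+T@np.array([-.033,0,st["tcp_pos"][2]-.048]),st),proj("wrist",st["tcp_pos"]+T@np.array([-.013,0,st["tcp_pos"][2]-.048]),st))
E
python3 yb.py w8 w9
python3 - <<'E'
from fit import *
for c in("scene","side"):
    im=robot.capture(c);cv2.imwrite(f"pics/{c}9.png",im)
    for t in("mark_clip","rod_pointer","rod_handle"):
        print(c,t,[(round(d["conf"],2),d["rect"]) for d in robot.silhouettes(c,t)])
    h=cv2.cvtColor(im,cv2.COLOR_BGR2HSV).astype(int)
    m=(abs(h[...,0]-26)<5)&(h[...,1]>130);cc,l,s,ce=cv2.connectedComponentsWithStats(m.astype(np.uint8))
    for j in range(1,cc):
        if s[j,4]>2 and 280<ce[j][0]<350 and 150<ce[j][1]<270: print("yel",s[j],ce[j],at(c,ce[j],.045))
E
```

```text
scene mark_clip [(0.24, [317.5, 187.4, 330.2, 197.9])]
scene rod_pointer [(0.6, [315.8, 185.5, 328.7, 199.4])]
scene rod_handle []
yel [306 186   6   5  17] [308.58823529 188.05882353] [ 0.55101488 -0.10622909  0.045     ]
side mark_clip [(0.7, [295.6, 287.7, 321.1, 342.5]), (0.69, [298.4, 227.5, 307.7, 230.9]), (0.58, [312.7, 170.1, 318.3, 180.4])]
side rod_pointer []
side rod_handle []
yel [314 229   7   5  29] [316.89655172 231.4137931 ] [ 0.55000993 -0.10843445  0.045     ]Traceback (most recent call last):
  File "yb.py", line 9, in <module>
    yel|=0
numpy._core._exceptions._UFuncOutputCastingError: Cannot cast ufunc 'bitwise_or' output from dtype('int64') to dtype('bool') with casting rule 'same_kind'
```

```bash
sed -i '/yel|=0/d' yb.py; python3 yb.py w8 w9; python3 - <<'E'
import cv2
for n in("w8","w9"):
    im=cv2.imread(f"pics/{n}.png");h=cv2.cvtColor(im,cv2.COLOR_BGR2HSV)
    c0=225 if n=="w8" else 285
    for v in (268,272,276,280,284): print(n,v,[tuple(map(int,x)) for x in im[v,c0:c0+30:2]])
E
```

```text
w8 yel [234 268  12  16 131] [239.8168 275.8931] as clip [-0.0318 -0.0502  0.0366] as ptr [-0.0331 -0.0508  0.0386]
expected ptr px y=0: [318.2686 277.5387] [318.3137 249.8567]
expected ptr px y=0: [318.2686 277.544 ] [318.3137 249.8614]
w8 268 [(175, 169, 174), (174, 168, 174), (169, 163, 168), (134, 130, 135), (114, 110, 115), (114, 110, 115), (91, 103, 112), (39, 89, 106), (33, 88, 106), (34, 88, 107), (111, 127, 138), (162, 158, 163), (161, 156, 161), (158, 153, 157), (156, 151, 155)]
w8 272 [(172, 166, 171), (174, 168, 172), (156, 151, 155), (111, 108, 111), (113, 110, 114), (106, 108, 114), (45, 91, 108), (34, 88, 107), (34, 88, 107), (33, 91, 110), (73, 93, 104), (168, 162, 168), (173, 165, 171), (172, 165, 170), (170, 164, 168)]
w8 276 [(31, 33, 40), (35, 36, 42), (50, 50, 55), (47, 48, 53), (88, 90, 96), (57, 98, 115), (34, 92, 111), (34, 90, 108), (35, 92, 111), (34, 92, 112), (46, 90, 107), (142, 137, 142), (175, 169, 174), (173, 167, 172), (104, 100, 104)]
w8 280 [(32, 35, 40), (33, 35, 41), (31, 33, 39), (31, 32, 38), (33, 62, 72), (54, 162, 186), (58, 179, 204), (57, 17
[... 736 characters left out ...]
, 90), (26, 29, 90), (25, 30, 90)]
w9 276 [(64, 63, 66), (78, 75, 77), (34, 36, 44), (29, 31, 41), (24, 28, 51), (24, 29, 80), (23, 29, 83), (26, 31, 86), (25, 30, 88), (26, 31, 91), (26, 31, 93), (27, 31, 95), (28, 32, 96), (27, 32, 97), (27, 32, 98)]
w9 280 [(25, 28, 36), (25, 27, 37), (29, 31, 40), (28, 30, 40), (24, 28, 66), (24, 29, 82), (26, 31, 88), (26, 31, 90), (25, 30, 92), (27, 31, 95), (26, 31, 100), (28, 33, 106), (28, 34, 109), (29, 34, 110), (29, 34, 111)]
w9 284 [(25, 27, 36), (24, 27, 35), (30, 32, 40), (27, 29, 39), (25, 29, 71), (24, 29, 84), (26, 30, 89), (25, 30, 94), (27, 32, 100), (28, 33, 106), (27, 32, 110), (29, 34, 113), (29, 33, 113), (29, 33, 113), (29, 33, 112)]
```

```bash
python3 -m inch '[[0,-0.004,0,0],[0,-0.0072,0,0],[0,-0.0072,0,0],[0,-0.0072,0,0],[0,-0.0072,0,0]]'; python3 -m inch '[[0,0,0,0],[0,0,0,0]]'; python3 look.py w10; python3 - <<'E'
from fit import *
s=robot.state();print(s["tcp_pos"])
for c in("scene","side"):
    im=robot.capture(c);cv2.imwrite(f"pics/{c}10.png",im)
    g=np.array([-.242,-.970])
    tcp=np.array(s["tcp_pos"])[:2];perp=np.array([.970,-.242])
    for d in(.0,.012,.02,.033,.046): print(c,d,proj(c,np.append(tcp+perp*d,.048)))
    print("clip exp",proj(c,np.array([.549,-.110,.05])))
    u,v=proj(c,np.append(tcp+perp*.033,.047)).astype(int)
    h=cv2.cvtColor(im,cv2.COLOR_BGR2HSV)
    for y in range(v-6,v+8): print(y,u-9,' '.join('%3d/%3d/%3d'%tuple(h[y,x]) for x in range(u-9,u+10)))
E
```

```text
time_s: 21.8
tcp_pos: [0.5049, -0.0979, 0.0866]
tool_rot: [0.378, 3.115, 0.007]
contact_force: [-0.0, 6.4, 7.6]
width: 0.0207
finger_force: 68.5
time_s: 22.0
tcp_pos: [0.5049, -0.0979, 0.0866]
tool_rot: [0.377, 3.115, 0.007]
contact_force: [0.8, 7.3, 7.5]
width: 0.0203
finger_force: 68.5
22.0 [ 0.5049 -0.0979  0.0866] [[-0.9711  0.2388  0.0044]
 [ 0.2388  0.9711  0.0039]
 [-0.0034  0.0049 -1.    ]]
insert 0.88 (613, 210) [586, 187, 637, 236] [0.5817 0.1932 0.02  ]
insert 0.64 (628, 46) [615, 28, 638, 74] [0.4206 0.229  0.02  ]
insert 0.3 (400, 201) [187, 128, 638, 311] [ 0.5106 -0.0414  0.02  ]
gauge 0.75 (400, 201) [188, 126, 636, 310] [ 0.5106 -0.0414  0.02  ]
rod_handle 0.63 (339, 246) [294, 204, 436, 307] [ 0.5334 -0.089   0.02  ]
rod_pointer 0.73 (339, 246) [295, 206, 435, 312] [ 0.5333 -0.0888  0.02  ]
[ 0.50487224 -0.09793143  0.08656636]
scene 0.0 [320.80865869 184.43278409]
scene 0.012 [317.63111193 185.05953973]
scene 0.02 [315.50790094 185.47833278]
scene 0.033 [312.04938253 186.16050872]
scene 0.046 [308.58054714 186.84471963]
clip exp [308.57419572 186.26109458]
180 303 
[... 6128 characters left out ...]
  12/136/ 60  13/144/ 76  14/160/ 89  13/157/112  13/156/131  13/159/135  13/154/139  14/155/138  13/159/135  13/145/118   9/ 54/100 160/  8/ 94 150/  6/ 83   8/ 12/ 82  21/ 21/ 86  13/ 19/ 96  13/ 22/103  17/ 79/126  18/101/176
236 303  14/156/ 85  13/159/ 82  14/157/ 81  13/158/ 87  13/154/ 96  14/159/ 98  13/161/100  14/158/100  14/159/117  13/133/119   5/ 25/133 162/  8/156 156/  8/154 158/  7/153 162/  8/155 158/  6/157 168/  9/138  15/ 70/134  18/ 99/177
237 303  13/161/ 87  13/155/107  13/157/120  13/157/120  13/155/125  14/157/127  13/156/129  14/157/128  13/158/131  12/104/128   3/ 19/147 160/ 10/156 156/  8/157 156/  8/169 156/  8/170 150/  6/170 174/  9/148  17/ 73/150  19/ 99/186
```

```bash
python3 - <<'E'
from fit import *
np.set_printoptions(precision=2,suppress=True)
g=np.array([-.2415,-.9704]);n=np.array([.9704,-.2415])
tcp=np.array([.50487,-.09793]);o=tcp@n
W=lambda s,d,z:np.append(g*s+n*(o+d),z)
s0=tcp@g
print("s0",s0)
for c in("side","scene"):
  print(c,"px per mm g",(proj(c,W(s0+.01,.03,.048))-proj(c,W(s0,.03,.048)))/10,"per mm z",(proj(c,W(s0,.03,.058))-proj(c,W(s0,.03,.048)))/10,"per mm n",(proj(c,W(s0,.04,.048))-proj(c,W(s0,.03,.048)))/10)
  for d in(.024,.046):
    print(d,"ptr top far/near, front bottom",[proj(c,W(s0+e,d,z)) for e,z in((-.002,.048),(.002,.048),(.002,.044))])
    print(d,"clip top far/near, front bottom",[proj(c,W(s0+e,d,z)) for e,z in((-.0025,.05),(.0025,.05),(.0025,.034))])
E
```

```text
s0 -0.026894833
side px per mm g [-0.04  0.25] per mm z [-0.   -0.24] per mm n [0.34 0.03]
0.024 ptr top far/near, front bottom [array([309.32, 229.82]), array([309.16, 230.8 ]), array([309.18, 231.76])]
0.024 clip top far/near, front bottom [array([309.33, 229.21]), array([309.13, 230.44]), array([309.21, 234.26])]
0.046 ptr top far/near, front bottom [array([316.82, 230.37]), array([316.68, 231.35]), array([316.68, 232.31])]
0.046 clip top far/near, front bottom [array([316.84, 229.76]), array([316.66, 231.  ]), array([316.67, 234.81])]
scene px per mm g [-0.07 -0.2 ] per mm z [ 0.   -0.18] per mm n [-0.27  0.05]
0.024 ptr top far/near, front bottom [array([314.59, 186.09]), array([314.3 , 185.29]), array([314.3 , 186.02])]
0.024 clip top far/near, front bottom [array([314.63, 185.83]), array([314.27, 184.83]), array([314.24, 187.72])]
0.046 ptr top far/near, front bottom [array([308.72, 187.25]), array([308.44, 186.45]), array([308.45, 187.17])]
0.046 clip top far/near, front bottom [array([308.75, 186.99]), array([308.4 , 185.98]), array([308.42, 188.87])]
```

Both fixed cameras put the pointer within about 1 mm of the clip (side −0.8 mm, scene +0.5 mm), and the wrist measurement agrees: a 52 mm pull was wanted and 52 mm was done. The grip is holding at 68 N, so I'm handing in.

```bash
python3 -c "
from cell import robot
s=robot.state();print(s['time_s'],s['tcp_pos'],s['width'],s['finger_force']);print(robot.sign_off())"
```

```text
22.4 [ 0.5048673  -0.09793992  0.08656658] 0.020713806267826398 68.53854775428772
the job is handed in; nothing more can be done
None
```

I handed the job in at 22.4 s with the insert seated flush in the recess, pressed down with about 20 N. The gripper is still holding the rod 52 mm out, with its pointer level with the yellow clip to within about 1 mm.

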